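Seat the sample carousel on its drive key and load the last tin

TASK

The three-place carousel of the sample changer is riding on top of the key of its drive spindle. Turn it on the spindle until its keyway meets the key and it drops fully home on the spindle's seat, then set the large moisture tin that stands by itself on the worktop into the empty holder, upright and right down on the holder's floor; set it down, do not drop it. At the end all three tins stand in the carousel's holders; keep every tin upright and leave everything else on the worktop where it is.

Things in the scene. Friction and masses are not known exactly. Their poses are not given: they have to be found in the camera images.
- carousel: Loose aluminium carousel, 0.7 kg, 221 mm across, on the drive spindle: round hub (48 mm diameter, 36 mm high, 22 mm bore, one keyway 11 mm wide) with three holders on arms. Origin on the hub's axis at its underside; +x along the keyway (from above: the notch in the bore, a dark line beside it). Turns easily either way. On the key its origin is 10 mm above the seat and it is slightly cocked.
- spindle_seat (a point): Centre of the flat seat at the foot of the spindle (20 mm thick, 62 mm high), 66 mm above the worktop, on a fixed grey motor unit; the hub rests here when home. z up the spindle; +x points to its one key, 8 mm wide, 10 mm high, hidden under the hub; a dark line on the spindle's end, from the middle to one side, points the same way. Gearing holds it against pushes under about 10 N on a holder.
- pocket_a (a point): Centre of the floor of holder a, 60 degrees anticlockwise of the keyway; tin_a stands in it. Axes as the carousel's. All holders: round cups, 71 mm outside and 64 mm inside diameter, centred 75 mm from the hub's axis; underside 4 mm below this floor, rim 14 mm above it; 59 mm gaps between them, with room to push a holder round from the side.
- pocket_b (a point): Centre of the floor of holder b, across the hub from the keyway; tin_b stands in it. Axes as the carousel's. The floors are 18 mm above the carousel's origin. The carousel falls by its own weight when keyway and key are in line within about 5 degrees; a strong sideways push can hold it up until the push is taken away.
- pocket_c (a point): Centre of the floor of holder c, 60 degrees clockwise (from above) of the keyway: the empty holder. Axes as the carousel's.
- tin_a: Round lidded aluminium moisture tin, 57 mm diameter, 31 mm high, 0.09 kg, standing in holder a. Origin at the centre of its underside, z up.
- tin_b: The same tin, standing in holder b. Origin at the centre of its underside, z up.
- tin_c: The same tin, 57 mm diameter, 31 mm high, 0.09 kg, standing on the worktop to the right of the carousel: the tin to load. Grasp it round its side. Origin at the centre of its underside, z up.
- small_tin: A smaller tin of the same kind, 50 mm diameter, 27 mm high, also on the worktop to the right; not part of the job. Origin at the centre of its underside.
- mould_ring: Bystander: steel ring, 62 mm diameter, 35 mm high, at the right. Origin at the centre of its underside.
- spatula: Bystander: spatula with wooden grip, 219 mm long, lying near the front edge at the right. Origin under its middle.
- brush: Bystander: flat brush, 170 mm long, lying near the front edge at the left. Origin under its middle.
Things that resemble listed ones, but are neither listed nor needed, are in the scene too. What is shaped like the tin_b but blue or turquoise is not meant.

How it is judged:
By the outcome, as a careful person would: the job done as asked, in the order asked, and still so for the second after the job is handed in, with the robot touching nothing.
It also fails if it takes over 61 s, if anything falls off the work surface, if the arm or the gripper's body presses on something with over 40 N, if the wrist force passes 120 N, or if a joint passes its speed limit or range.

ROBOT

A 7-joint arm with a two-finger parallel gripper is mounted at the origin on a cart in front of the work surface, level with it; the furniture and walls round the work are solid. World frame = base frame: x ahead of the robot, y to its left, z up, the work surface at z = 0. Lengths are in m, angles in rad, forces in N, time in s.
With the tool pointing down it reaches from about 0.4 to 0.85 m from the base axis. Payload 10.4 kg.
Tool frame: the origin (TCP) lies between the finger pads; the fingertips stand 11 mm ahead of it and the grasp point (between the pads) lies 8 mm behind it (tip_reach is the distance from the TCP to the fingertips, in m); z points along the fingers, y is the line along which they close (so a half turn about z gives the same grasp; the last joint's range is limited). The gripper opens to 85 mm and grips with 20 to 120 N. Pads are 22 mm wide; open, the fingers measure 114 mm over their backs; the gripper's body (76 mm by 85 mm) begins 54 mm behind the grasp point. The pads swing forward as they close: fully open they stand 13 mm farther back than shut.
Start: joints at [-1.252, 0.332, -0.065, 1.46, 0.022, 1.35, -0.088], TCP at [0.209, 0.589, 0.212] pointing down, gripper open.
Joint ranges: [-2.6, 2.6], [-0.5, 2.12], [-1.47, 1.34], [0.16, 2.42], [-1.27, 4.41], [0.06, 2.06], [-2.6, 2.6]. Speed limits (rad/s): [2.22, 2.22, 2.79, 2.79, 3.14, 3.14, 3.14].

INTERFACE

Orientations are given as a unit quaternion [x, y, z, w].
In Python, from workcell import * gives the robot as it stands.
- The arm moves only by the shell command python3 -m inch 'ROWS' [OPENING] [FORCE]. ROWS is JSON, a list of rows, each an object with "slide": the shift along the world's x, y, z in m, a list of three; "yaw": the turn about the world's z in rad. A call has 1 to 20 rows; each row is the pose to reach, as a shift and turn from the pose commanded when the call began; what a row does not reach only later rows make up. A row lasts 1/12 s, in which the tool goes at most 41.7 mm and 7.16 degrees, less where a joint would pass 70% of its speed; a pose out of reach is approached as far as the arm can. A call with a gripper value outside its range is refused whole. OPENING is the closure in counts, from 0 (fully open) to 255 (shut), set as the call begins (- or left out, the last holds). The fingers move at their own pace and stop on an object; FORCE is the grip in N (left out, the last holds). Time passes only in rows, so rows that repeat a pose let the fingers close. It gives the time, the measured TCP pose, the force, the opening and the grip force at its end, in the units of the state.
- get_obs(): the state, without advancing time (a new reading comes with each control period).
- camera(name): name is "scene" or "top"; returns a dict with "frame" (400x640x3 uint8, red, green, blue), "fx", "fy", "cx", "cy" (pixels), "extrinsics" (4x4, takes a point from world to camera coordinates). Camera axes: x right, y down, z forward; pixel columns grow to the right and rows downward; lengths in m; the calibration is good to about 2 mm. A picture is of the moment at which its call begins. There is no depth.
- hand_in(): hands the job in; it is judged then, once.
The state is a dict: "clock": time; "joint_pos": joint angles; "joint_velocities": joint speeds; "tau": joint torques, N m; "position": TCP position; "ee_rot": TCP orientation; "ft_force": force on the tool from outside, world axes, zero at the start; "torque": the same for the moment, N m; "grip_width": opening from 0.0 (shut) to 1.0 (fully open); "grasp_force": force on a finger pad.
Only numpy, scipy, OpenCV 4.12 (cv2) and the standard library are available. Lean on these libraries where they do the work, as an engineer would, in place of code of your own. Each camera call takes 0.05 s, during which the arm holds its last target. There are 200 camera calls.

## Working session

There is one attempt and no reset: what is moved stays moved. The work goes in short steps, Python scripts to look and compute and a shell command to move; the robot and the scene stay as the last step left them, time stands still between calls to the robot, and variables do not carry over. Pictures are saved under pics/ and viewed, at most 10 in all, crops included, and the job is handed in when it is done.

```bash
mkdir -p pics; cat > h.py <<'E'
from workcell import *
import numpy as np, cv2
def cap(n,f):
    c=camera(n); np.savez(f'/tmp/{f}.npz',**c); cv2.imwrite(f'pics/{f}.png',np.ascontiguousarray(c['frame'][:,:,::-1])); return c
def ray(c,u,v,z):
    E=np.array(c['extrinsics']); R=E[:3,:3]; o=-R.T@E[:3,3]
    d=R.T@np.array([(u-c['cx'])/c['fx'],(v-c['cy'])/c['fy'],1]); return o+d*(z-o[2])/d[2]
def proj(c,p):
    E=np.array(c['extrinsics']); q=E[:3,:3]@np.array(p)+E[:3,3]
    return c['fx']*q[0]/q[2]+c['cx'],c['fy']*q[1]/q[2]+c['cy']
E
python3 - <<'E'
from h import *
for n in('scene','top'):
    c=cap(n,n+'0');E=np.array(c['extrinsics']);print(n,c['fx'],c['cx'],c['cy'],E.round(3).tolist(),(-E[:3,:3].T@E[:3,3]).round(3))
o=get_obs();print({k:np.round(v,3) for k,v in o.items()})
E
```

```text
scene 466.5237604650894 316.41056625301275 191.74197799931866 [[0.753, -0.659, 0.005, -0.443], [-0.425, -0.491, -0.761, 0.183], [0.503, 0.57, -0.649, 1.287], [0.0, 0.0, 0.0, 1.0]] [-0.237 -0.937  0.977]
top 422.9144984482117 320.2008291450894 201.33584193061137 [[0.005, -1.0, 0.009, -0.123], [-0.991, -0.007, -0.137, 0.458], [0.137, -0.008, -0.991, 1.116], [0.0, 0.0, 0.0, 1.0]] [ 0.302 -0.111  1.17 ]
{'clock': np.float64(0.1), 'joint_pos': array([-1.252,  0.333, -0.065,  1.461,  0.022,  1.35 , -0.089]), 'joint_velocities': array([ 0.001, -0.001, -0.   , -0.001,  0.   ,  0.001,  0.001]), 'tau': array([ 1.0000e-03, -6.2675e+01,  4.9000e-02, -3.9242e+01,  1.6000e-02,
        7.0000e-03, -0.0000e+00]), 'position': array([0.209, 0.588, 0.211]), 'ee_rot': array([ 0.17 ,  0.985, -0.001, -0.   ]), 'ft_force': array([ 0.555, -0.176, -0.129]), 'torque': array([-0.023, -0.006,  0.016]), 'grasp_force': np.float64(0.0), 'grip_width': np.float64(1.003)}
```

View pics/top0.png

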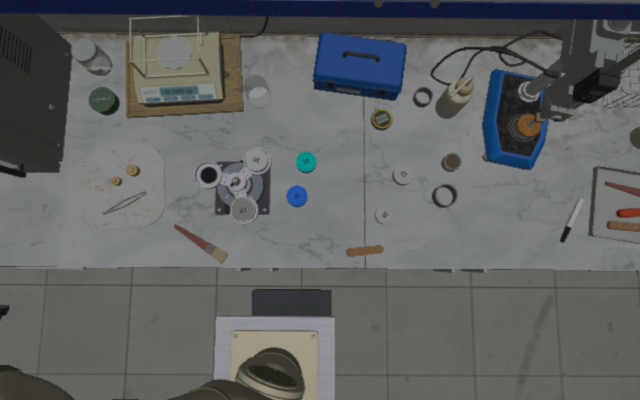

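View pics/scene0.png

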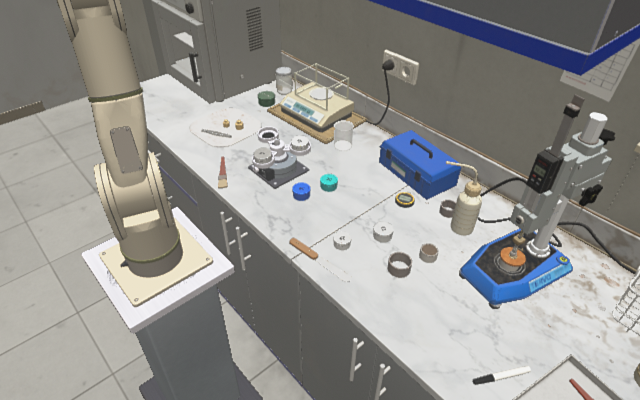

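The top view shows the carousel at about (237,182), with its empty holder at (208,174) and tins at (257,160) and (243,209). Two grey tins on the worktop stand at (402,176) and (384,215). I'll enlarge both areas.

```bash
python3 - <<'E'
from h import *
t=np.load('/tmp/top0.npz');s=np.load('/tmp/scene0.npz')
a=cv2.resize(t['frame'][140:230,190:280],(540,540),interpolation=cv2.INTER_CUBIC)
b=cv2.resize(t['frame'][155:235,365:425],(240,320),interpolation=cv2.INTER_CUBIC)
im=np.zeros((540,790,3),np.uint8);im[:,:540]=a;im[:320,545:785]=b
cv2.imwrite('pics/c0.png',im[:,:,::-1])
for u,v in((402,176),(384,215)):print(ray(t,u,v,.03))
print(ray(t,237,182,.112))
for u,v in((208,174),(257,160),(243,209)):print(ray(t,u,v,.11))
E
```

```text
[ 0.53102522 -0.34514496  0.03      ]
[ 0.42299974 -0.29396152  0.03      ]
[0.49606824 0.09121249 0.112     ]
[0.51660374 0.16595211 0.11      ]
[0.55400108 0.04232113 0.11      ]
[0.42746945 0.07429028 0.11      ]
```

View pics/c0.png

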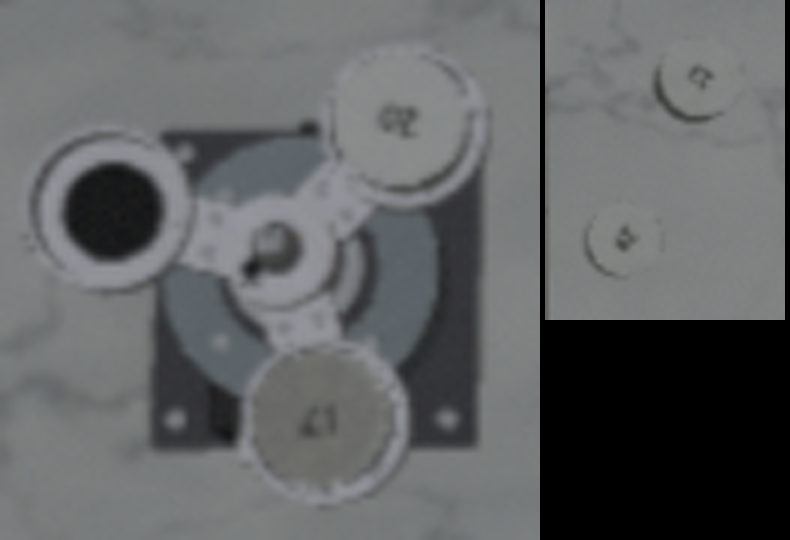

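The keyway notch is at crop (250,265), lower left, between empty holder c (left) and tin_a "17" (bottom). The large tin is the upper one, "77". Next I'll zoom in on the spindle end.

```bash
python3 - <<'E'
from h import *
t=np.load('/tmp/top0.npz');s=np.load('/tmp/scene0.npz')
def z(f,u,v,r,n):
    g=cv2.resize(f[v-r:v+r,u-r:u+r],(n,n),interpolation=cv2.INTER_CUBIC)
    return cv2.normalize(g,None,0,255,cv2.NORM_MINMAX)
def acc(n,k=6):
    return np.mean([camera(n)['frame'].astype(float) for _ in range(k)],0).astype(np.uint8)
ft=acc('top');fs=acc('scene')
us,vs=map(int,np.round(proj(s,[.495,.093,.118])))
print(us,vs,proj(t,[.495,.093,.128]))
im=np.hstack([z(ft,236,182,10,400),z(fs,us,vs,24,400)])
cv2.imwrite('pics/c1.png',im[:,:,::-1])
print(ft[174:190,229:244].mean(2).astype(int))
# tin circles
for n,(u,v) in dict(up=(402,176),lo=(384,215)).items():
    g=cv2.cvtColor(ft[v-18:v+18,u-18:u+18],cv2.COLOR_RGB2GRAY)
    g=cv2.resize(g,None,fx=8,fy=8,interpolation=cv2.INTER_CUBIC)
    h=cv2.HoughCircles(g,cv2.HOUGH_GRADIENT,1,200,param1=60,param2=12,minRadius=64,maxRadius=100)[0,0]
    c=(h[:2]+.5)/8-.5+[u-18,v-18]; print(n,c,h[2]/8,ray(t,*c,.03))
E
```

```text
276 142 (np.float64(235.08019054670555), np.float64(181.2510598639132))
[[124 135 146 147 148 148 147 145 146 148 147 146 146 146 147]
 [146 149 151 149 148 147 147 146 144 146 148 148 146 145 146]
 [150 150 150 150 147 140 135 134 137 141 145 148 147 146 145]
 [149 150 148 145 136 113  89  89 101 122 138 145 148 148 145]
 [147 148 142 124 116 102 101 107  83  86 115 138 145 148 147]
 [147 146 136 114 117 109 111 111  85  70  88 124 143 146 147]
 [148 146 131 106 121 121 120 110  83  67  77 115 143 145 146]
 [148 146 129 100 118 115 112 101  74  63  71 109 144 147 145]
 [147 142 119  77  82  84  79  74  66  62  74 113 144 147 145]
 [143 123  81  52  61  67  65  63  61  65  94 132 146 147 146]
 [132  88  40  30  54  69  63  62  67  86 119 146 148 148 146]
 [132  94  47  52  87 105  92  91 101 125 145 150 150 148 143]
 [137 118  81  87 123 138 142 142 143 147 150 150 150 147 132]
 [128 113 116 113 130 145 148 147 148 148 149 150 148 137 108]
 [126 138 142 143 145 147 148 148 148 147 146 145 137 121  98]
 [103 130 138 140 143 145 145 146 146 143 137 127 108 108 124]]
up [402.375 173.5  ] 11.4875 [ 0.53803216 -0.34632627  0.03      ]Traceback (most recent call last):
  File "<stdin>", line 18, in <module>
TypeError: 'NoneType' object is not subscriptable
```

View pics/c1.png

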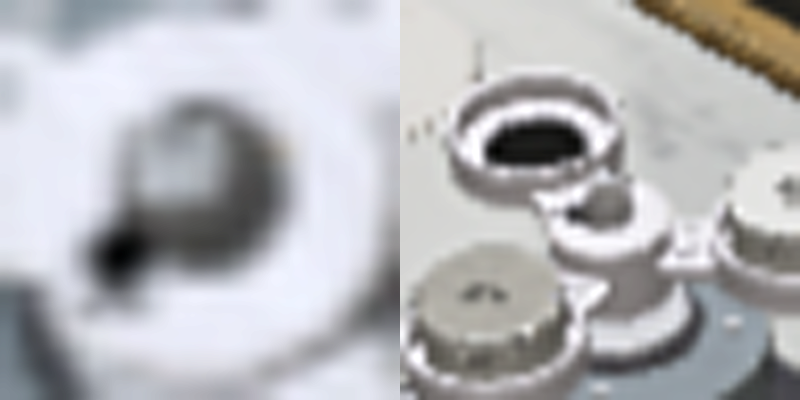

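The spindle line isn't resolved in these views. The notch at (118,250) in the left panel matches a keyway at about 136° in the world frame. I'll approach the gap in the meantime and shut the fingers.

```bash
python3 -m inch '[{"slide":[0.02,-0.03,0],"yaw":0},{"slide":[0.04,-0.06,0],"yaw":0},{"slide":[0.06,-0.09,0],"yaw":0},{"slide":[0.08,-0.12,0],"yaw":0},{"slide":[0.1,-0.15,0],"yaw":0},{"slide":[0.12,-0.18,0],"yaw":0},{"slide":[0.14,-0.21,0],"yaw":0},{"slide":[0.16,-0.24,0],"yaw":0},{"slide":[0.18,-0.27,0],"yaw":0},{"slide":[0.2,-0.29,0],"yaw":0},{"slide":[0.2,-0.29,0],"yaw":0}]' 255 40
python3 - <<'E'
from h import *
t=cap('top','top1');s=cap('scene','scene1')
def z(f,u,v,r,n):
    g=cv2.resize(f[v-r:v+r,u-r:u+r],(n,n),interpolation=cv2.INTER_LANCZOS4)
    return cv2.normalize(g,None,0,255,cv2.NORM_MINMAX)
u,v=map(int,np.round(proj(s,[.499,.094,.128])));print(u,v)
cv2.imwrite('pics/c2.png',np.hstack([z(t['frame'],235,181,7,400),z(s['frame'],u,v,9,400)])[:,:,::-1])
print(s['frame'][v-8:v+8,u-8:u+8].mean(2).astype(int))
# holder/tin-top circles in top view
f=cv2.cvtColor(t['frame'],cv2.COLOR_RGB2GRAY)
for n,(a,b),zz in(('c',(208,174),.108),('b',(257,160),.108),('a',(243,209),.108),('tinup',(402,176),.031),('tinlo',(384,215),.031)):
    g=cv2.resize(f[b-20:b+20,a-20:a+20],None,fx=8,fy=8,interpolation=cv2.INTER_CUBIC)
    h=cv2.HoughCircles(g,cv2.HOUGH_GRADIENT,1,200,param1=40,param2=8,minRadius=64,maxRadius=125)
    if h is None: print(n,None);continue
    h=h[0,0];c=(h[:2]+.5)/8-.5+[a-20,b-20];print(n,c,h[2]/8,ray(t,*c,zz).round(4))
print(get_obs()['position'])
E
```

```text
clock: 1.62
position: [0.4137, 0.2935, 0.2124]
ee_rot: [0.174, 0.985, -0.0, 0.001]
ft_force: [-0.2, 0.0, -0.3]
grip_width: -0.003
grasp_force: 0.0
276 138
[[233 239 234 232 214 168 136 129 162 229 193 209 204 200 204 210]
 [228 229 233 252 248 241 227 164 139 201 219 213 204 197 197 203]
 [127 127 131 159 188 251 249 234 187 195 211 215 210 200 194 198]
 [ 63  64  62  66  92 166 230 247 240 234 193 212 213 204 196 201]
 [ 63  63  63  59  56  88 185 250 248 221 165 210 210 202 198 200]
 [ 66  66  65  62  56  66 152 253 243 152 142 212 213 206 199 193]
 [ 61  60  60  70  68  92 152 216 176 124 151 216 216 210 197 191]
 [ 78  86  92 139 150 197 146 156 140 123 156 217 217 213 209 205]
 [188 219 195 170 143 167 147 179 211 136 170 213 216 213 213 212]
 [167 180 168 154 141 158 191 215 227 198 183 174 223 216 213 211]
 [156 156 158 193 206 240 219 171 163 163 166 194 245 238 225 213]
 [233 241 235 242 246 252 182 142 145 148 147 174 249 245 239 226]
 [183 251 246 246 197 186 134 135 146 146 136 148 235 244 243 238]
 [167 206 194 186  96  91 110 130 136 135 125 139 229 244 243 241]
 [207 203 234 233 142 128 111 124 128 131 129 172 242 245 244 240]
 [218 199 243 250 240 238 206 164 166 187 196 238 247 246 244 227]]
c [207.875 174.125] 13.25 [0.5167 0.1668 0.108 ]
b [256.5   159.625] 12.1 [0.5555 0.0439 0.108 ]
a [244.375 209.5  ] 13.3375 [0.4265 0.0711 0.108 ]
tinup [403.125 173.75 ] 9.7375 [ 0.5371 -0.3482  0.031 ]
tinlo [383.625 214.625] 8.125 [ 0.4239 -0.2928  0.031 ]
[0.41009003 0.29815766 0.21210898]
```

View pics/c2.png

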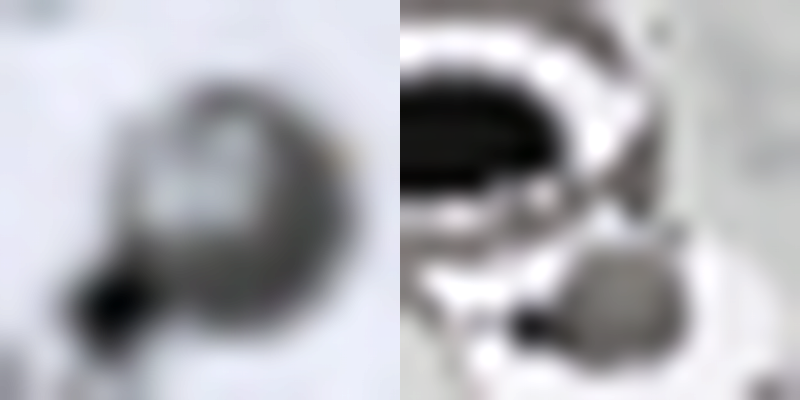

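The zoom shows the keyway at lower left, (110,305), and only a faint line on the spindle end pointing roughly up (+x). So I'll push holder c clockwise and watch for the drop. First, down into the keyway gap.

```bash
python3 -m inch '[{"slide":[0.009,-0.038,0],"yaw":0},{"slide":[0.018,-0.077,0],"yaw":0},{"slide":[0.027,-0.115,0],"yaw":0},{"slide":[0.036,-0.154,0],"yaw":0},{"slide":[0.036,-0.154,0],"yaw":0},{"slide":[0.036,-0.154,-0.04],"yaw":0},{"slide":[0.036,-0.154,-0.08],"yaw":0},{"slide":[0.036,-0.154,-0.115],"yaw":0},{"slide":[0.036,-0.154,-0.115],"yaw":0}]'
python3 - <<'E'
import numpy as np
for t in range(137,-60,-4):
    a=np.radians(t);print(t,round((.4996+.075*np.cos(a)-.4447)*1000),round((.094+.075*np.sin(a)-.1451)*1000),end='; ')
from h import *
cap('top','top2')
E
```

```text
clock: 2.47
position: [0.4411, 0.1447, 0.0913]
ee_rot: [0.169, 0.986, -0.003, -0.004]
ft_force: [-1.1, -0.8, -0.5]
grip_width: -0.0
grasp_force: 0.0
137 0 0; 133 4 4; 129 8 7; 125 12 10; 121 16 13; 117 21 16; 113 26 18; 109 30 20; 105 35 21; 101 41 23; 97 46 23; 93 51 24; 89 56 24; 85 61 24; 81 67 23; 77 72 22; 73 77 21; 69 82 19; 65 87 17; 61 91 14; 57 96 12; 53 100 9; 49 104 6; 45 108 2; 41 112 -2; 37 115 -6; 33 118 -10; 29 120 -15; 25 123 -19; 21 125 -24; 17 127 -29; 13 128 -34; 9 129 -39; 5 130 -45; 1 130 -50; -3 130 -55; -7 129 -60; -11 129 -65; -15 127 -71; -19 126 -76; -23 124 -80; -27 122 -85; -31 119 -90; -35 116 -94; -39 113 -98; -43 110 -102; -47 106 -106; -51 102 -109; -55 98 -113; -59 94 -115;
```

View pics/top2.png

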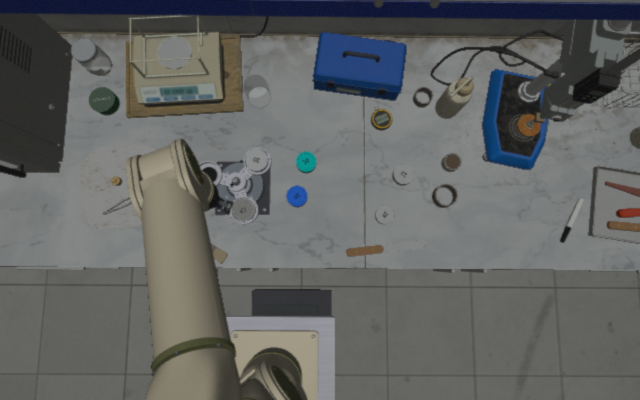

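The picture shows the gripper down in the gap at about (205,190), with the carousel and tins undisturbed. Now I'll push clockwise.

```bash
python3 -m inch '[{"slide":[0.008,0.007,0],"yaw":0},{"slide":[0.016,0.013,0],"yaw":0},{"slide":[0.026,0.018,0],"yaw":0},{"slide":[0.03,0.02,0],"yaw":0},{"slide":[0.035,0.021,0],"yaw":0},{"slide":[0.041,0.023,0],"yaw":0},{"slide":[0.046,0.023,0],"yaw":0},{"slide":[0.051,0.024,0],"yaw":0},{"slide":[0.056,0.024,0],"yaw":0},{"slide":[0.061,0.024,0],"yaw":0},{"slide":[0.067,0.023,0],"yaw":0},{"slide":[0.072,0.022,0],"yaw":0},{"slide":[0.077,0.021,0],"yaw":0},{"slide":[0.082,0.019,0],"yaw":0},{"slide":[0.087,0.017,0],"yaw":0},{"slide":[0.091,0.014,0],"yaw":0}]'
cat > m.py <<'E'
from h import *
import sys
t=cap('top',sys.argv[1]); o=get_obs(); print(o['clock'],o['position'].round(4),o['ft_force'].round(1))
C=np.array([.4996,.094])
# bright-cup / tin circle detection in an unwarped plane z=.108
f=cv2.cvtColor(t['frame'],cv2.COLOR_RGB2GRAY)
g=cv2.resize(f[130:240,180:300],None,fx=6,fy=6,interpolation=cv2.INTER_CUBIC)
hs=cv2.HoughCircles(g,cv2.HOUGH_GRADIENT,1,90,param1=40,param2=14,minRadius=62,maxRadius=84)
for h in ([] if hs is None else hs[0]):
    c=(h[:2]+.5)/6-.5+[180,130];p=ray(t,*c,.108)[:2];d=p-C;r=np.hypot(*d)
    if .06<r<.09: print(c.round(1),(h[2]/6).round(1),p.round(4),'r',r.round(4),'ang',np.degrees(np.arctan2(d[1],d[0])).round(1))
E
python3 m.py p1
```

```text
clock: 3.85
position: [0.537, 0.1587, 0.0969]
ee_rot: [0.17, 0.985, 0.0, 0.0]
ft_force: [0.3, 0.1, -0.6]
grip_width: 0.005
grasp_force: 0.0
3.9 [0.5376 0.1577 0.097 ] [ 0.1 -0.9 -0.4]
[244.3 209.5] 13.4 [0.4265 0.0712] r 0.0766 ang -162.7
[256.3 159.5] 10.8 [0.5558 0.0444] r 0.075 ang -41.5
[208.2 174.8] 12.4 [0.5148 0.166 ] r 0.0736 ang 78.0
[218.5 209. ] 11.5 [0.4273 0.1363] r 0.0838 ang 149.6
```

```bash
python3 - <<'E'
from h import *
t=cap('top','p2');s=cap('scene','s2')
cv2.imwrite('pics/v3.png',np.hstack([cv2.resize(t['frame'][130:240,180:290],(400,400)),cv2.resize(s['frame'][90:190,230:330],(400,400))])[:,:,::-1])
E
```

```text
(no output)
```

View pics/v3.png

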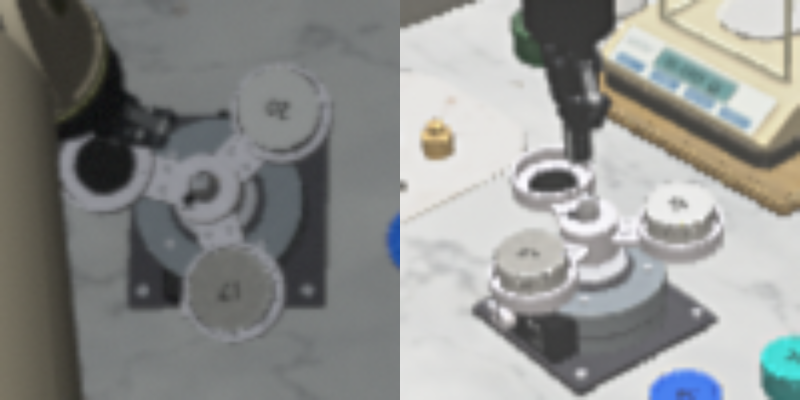

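The finger, at left-crop (150,125), now sits on the far side of holder c, and the carousel hasn't turned. I'll check the heights by triangulation.

```bash
python3 - <<'E'
from h import *
import workcell
print([ (k,getattr(workcell,k)) for k in dir(workcell) if 'tip' in k.lower()])
t=np.load('/tmp/p2.npz');s=np.load('/tmp/s2.npz')
for z in(.07,.08,.09,.1,.108,.12): print(z,'c from top->scene',np.round(proj(s,ray(t,208,174,z)),1))
print('finger tip proj',proj(t,[.5376,.1577,.086]),proj(s,[.5376,.1577,.086]),proj(s,[.5376,.1577,.15]))
print(get_obs()['ft_force'])
print(s['frame'][112:140,262:290].mean(2).astype(int))
E
```

```text
[('tip_reach', 0.011)]
0.07 c from top->scene [268.7 139.5]
0.08 c from top->scene [268.5 137.6]
0.09 c from top->scene [268.3 135.7]
0.1 c from top->scene [268.1 133.8]
0.108 c from top->scene [267.9 132.2]
0.12 c from top->scene [267.7 129.8]
finger tip proj (np.float64(213.83745258381714), np.float64(167.96659059766)) (np.float64(274.7380979753942), np.float64(136.53995671994645)) (np.float64(273.7123258925392), np.float64(120.4107819777888))
[ 0.70011862 -0.0972908   0.15193279]
[[220 220 220 223 220 134  61  53  59  58  57  56  54  62 100 151 144 111
  155 152 137  91  71  65  64  66  67  77]
 [221 221 221 222 221 166  75  54  59  61  58  58  66  64  98 181 178 155
  111 119 155 147 122  90  71  66  65  65]
 [221 220 221 222 225 207  87  50  56  63  73  84 116  82 100 174 210 184
  101  79 112 158 156 144 121  88  71  65]
 [222 220 220 220 223 222 158  67  53  59  66  71  90  72  79 114 150 134
   83  57  76 139 157 159 154 142 120  88]
 [223 222 221 221 222 227 211 118  59  57  60  59  62  61  63  70  88  85
   67  58  91 146 153 158 160 161 154 142]
 [225 224 224 223 222 225 2
[... 1964 characters left out ...]
192 104  61  61  61  62  64  64  62  58  56  88 186 251 248 221 167 211
  210 203 199 202 208 211 209 209 208 207]
 [115  56  59  63  65  66  65  66  64  62  54  65 153 253 244 152 142 214
  215 207 200 194 195 205 211 211 208 205]
 [ 96  51  55  60  60  60  60  59  59  69  69  92 152 218 177 124 150 217
  217 210 198 192 196 206 211 212 212 210]
 [144 102  88  76  79  76  77  85  92 139 150 198 146 156 139 123 157 218
  218 214 210 206 208 211 213 213 213 212]
 [176 203 225 189 189 184 189 219 196 171 143 168 147 180 211 137 171 214
  217 214 215 212 213 213 212 212 212 212]
 [157 174 187 170 165 167 168 180 169 155 142 159 193 215 228 198 184 174
  223 217 214 212 212 213 212 211 212 212]]
```

```bash
python3 - <<'E'
from h import *
for n,a,b,(r0,r1,c0,c1) in(('top','top0','p2',(150,186,196,236)),('scene','scene0','s2',(108,142,258,292))):
    A=np.load(f'/tmp/{a}.npz')['frame'].astype(int);B=np.load(f'/tmp/{b}.npz')['frame'].astype(int)
    d=np.abs(A-B).max(2)[r0:r1,c0:c1]>18
    print(n,'rows',r0,'cols',c0)
    for i,r in enumerate(d): print(r0+i,''.join('#' if x else '.' for x in r))
t=np.load('/tmp/p2.npz')
for z in(.086,.097,.11,.13,.15,.2):print(z,np.round(proj(t,[.5376,.1577,z]),1))
E
```

```text
top rows 150 cols 196
150 ###################.....................
151 ###################.....................
152 ###################.....................
153 ###################.....................
154 ###################.....................
155 ####################....................
156 ######################..................
157 #######################.................
158 #######################.................
159 #############################...........
160 ################################........
161 #################################.......
162 #####################..........#........
163 #####################.......##.#........
164 ##########################.###..........
165 ##########################.###..........
166 ##########################.##...........
167 ##########################...#..........
168 #######..........#########..###.........
169 #..............#..########.###..........
170 ...................#######.###..........
171 ........................................
172 ........................................
173 .......................................
[... 1306 characters left out ...]

127 .............########.............
128 .............########.............
129 .............########.............
130 ..............######..............
131 ..............##..................
132 ..................................
133 ..................................
134 ..................................
135 ..................................
136 ..................................
137 ..................................
138 ..................................
139 ..................................
140 ..................................
141 ..................................
0.086 [213.8 168. ]
0.097 [212.8 167.1]
0.11 [211.6 165.9]
0.13 [209.6 164.2]
0.15 [207.6 162.4]
0.2 [202.2 157.5]
```

```bash
python3 - <<'E'
from h import *
t=np.load('/tmp/p2.npz');s=np.load('/tmp/s2.npz')
def near(u,v,a,b):
    P=[];
    for c,(x,y) in((t,(u,v)),(s,(a,b))):
        p0,p1=ray(c,x,y,0),ray(c,x,y,.3);d=p1-p0;P.append((p0,d/np.linalg.norm(d)))
    (p,d),(q,e)=P;A=np.c_[d,-e];k=np.linalg.lstsq(A,q-p,rcond=None)[0];x,y=p+k[0]*d,q+k[1]*e
    return ((x+y)/2).round(4),np.linalg.norm(x-y).round(4)
print('tip',near(218,169,275,130),near(215,168,275,130))
print('c rim',near(208,174,268.3,134.4)); 
print('b tin top',near(256.4,159.6,300.2,140.5)); print('hub/spindle',near(235.5,181,277,142.7))
g=lambda im,x,y,w,h,k:cv2.resize(im[y:y+h,x:x+w],None,fx=k,fy=k,interpolation=cv2.INTER_CUBIC)
cv2.imwrite('pics/v4.png',np.hstack([g(t['frame'],190,145,50,50,8),g(s['frame'],250,105,50,50,8)])[:,:,::-1])
E
```

```text
tip (array([0.5259, 0.137 , 0.1275]), np.float64(0.0003)) (array([0.5307, 0.1456, 0.1211]), np.float64(0.0018))
c rim (array([0.5195, 0.1693, 0.0967]), np.float64(0.0005))
b tin top (array([0.5531, 0.0414, 0.1225]), np.float64(0.0026))
hub/spindle (array([0.4997, 0.095 , 0.1101]), np.float64(0.0017))
```

View pics/v4.png

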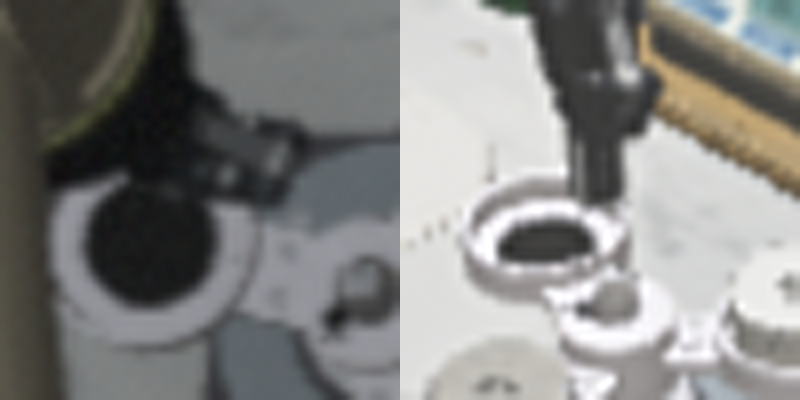

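Both views show the same thing. The fingertip is above the rim of cup c (scene tip row 130, z≈0.11), so it passed over the cup without touching. I'll go to the gap between c and b, lower, and check the tip height from the scene view.

```bash
python3 -m inch '[{"slide":[0.018,-0.021,0.0],"yaw":0},{"slide":[0.035,-0.042,0.0],"yaw":0},{"slide":[0.035,-0.042,0.0],"yaw":0},{"slide":[0.035,-0.042,-0.006],"yaw":0},{"slide":[0.035,-0.042,-0.012],"yaw":0},{"slide":[0.035,-0.042,-0.012],"yaw":0},{"slide":[0.035,-0.042,-0.012],"yaw":0}]'
python3 - <<'E'
from h import *
A=np.load('/tmp/scene0.npz')['frame'].astype(int);s=cap('scene','s3');B=s['frame'].astype(int);cap('top','t3')
p=get_obs()['position'];print(p)
for z in(.07,.08,.09,.1,.11,.12):print(z,np.round(proj(s,[*p[:2],z]),1))
d=np.abs(A-B).max(2)>18
for r in range(118,152):print(r,''.join('#' if x else '.' for x in d[r,262:312]))
g=lambda im,x,y,w,h,k:cv2.resize(im[y:y+h,x:x+w],None,fx=k,fy=k,interpolation=cv2.INTER_CUBIC)
cv2.imwrite('pics/v5.png',np.hstack([g(np.load('/tmp/t3.npz')['frame'],190,135,70,70,6)[:400,:400],g(s['frame'],250,100,67,67,6)[:400,:400]])[:,:,::-1])
E
```

```text
clock: 4.58
position: [0.5705, 0.1179, 0.0842]
ee_rot: [0.169, 0.986, -0.0, -0.001]
ft_force: [0.1, 0.8, 0.5]
grip_width: -0.002
grasp_force: 0.0
[0.57112881 0.11763243 0.08493864]
0.07 [289.9 141.8]
0.08 [289.8 139.4]
0.09 [289.7 136.9]
0.1 [289.6 134.5]
0.11 [289.5 132. ]
0.12 [289.4 129.5]
118 .....................################.............
119 ......................#############...............
120 .......................##############.............
121 .......................##############.............
122 .......................##############.............
123 .......................#############..............
124 .......................############...............
125 ........................###########...............
126 ........................##########................
127 ........................########..................
128 ........................########..................
129 ........................########..................
130 ........................########..................
131 ........................########..................
132 ........................########
[... 363 characters left out ...]
........................................
140 ..................................................
141 ..................................................
142 ..................................................
143 ..................................................
144 ..................................................
145 ..................................................
146 ..................................................
147 ..................................................
148 ..................................................
149 ..................................................
150 ..................................................
151 ..................................................
```

View pics/v5.png

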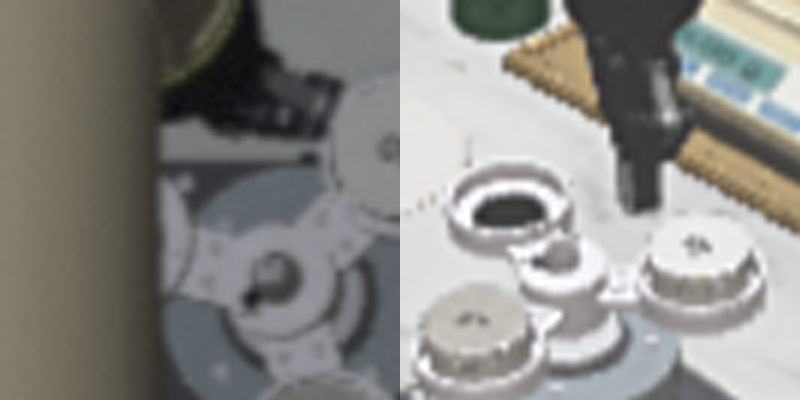

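The scene view puts the fingertip bottom at row 135.5, so z≈0.096 with the TCP reading 0.085. The tip is therefore about 11 mm higher than its nominal position below the TCP would give. I'll lower further and push b clockwise.

```bash
python3 -m inch '[{"slide":[0,0,-0.007],"yaw":0},{"slide":[0,0,-0.015],"yaw":0},{"slide":[0,0,-0.015],"yaw":0},{"slide":[0.002,-0.005,-0.015],"yaw":0},{"slide":[0.003,-0.010,-0.015],"yaw":0},{"slide":[0.004,-0.015,-0.015],"yaw":0},{"slide":[0.004,-0.02,-0.015],"yaw":0},{"slide":[0.004,-0.025,-0.015],"yaw":0},{"slide":[0.003,-0.031,-0.015],"yaw":0},{"slide":[0.002,-0.036,-0.015],"yaw":0},{"slide":[0.002,-0.036,-0.015],"yaw":0}]'
python3 m.py p4
```

```text
clock: 5.6
position: [0.5733, 0.0793, 0.0701]
ee_rot: [0.171, 0.985, -0.0, 0.0]
ft_force: [-0.0, -1.3, 0.1]
grip_width: 0.001
grasp_force: 0.0
5.65 [0.5734 0.08   0.07  ] [-0.2 -0.2 -0. ]
[259.5 164. ] 13.0 [0.544  0.0359] r 0.0731 ang -52.6
[241.  210.3] 12.9 [0.4243 0.0796] r 0.0767 ang -169.2
```

b is now at about -52°, so the push is working. Continuing along the arc.

```bash
python3 -m inch '[{"slide":[-0.002,-0.005,0],"yaw":0},{"slide":[-0.003,-0.010,0],"yaw":0},{"slide":[-0.005,-0.015,0],"yaw":0},{"slide":[-0.007,-0.020,0],"yaw":0},{"slide":[-0.010,-0.025,0],"yaw":0},{"slide":[-0.013,-0.029,0],"yaw":0},{"slide":[-0.016,-0.033,0],"yaw":0},{"slide":[-0.019,-0.037,0],"yaw":0},{"slide":[-0.023,-0.041,0],"yaw":0},{"slide":[-0.027,-0.044,0],"yaw":0},{"slide":[-0.031,-0.048,0],"yaw":0},{"slide":[-0.035,-0.050,0],"yaw":0},{"slide":[-0.035,-0.050,0],"yaw":0}]'
cat >> m.py <<'E'
s=cap('scene',sys.argv[1]+'s')
f=cv2.cvtColor(s['frame'],cv2.COLOR_RGB2GRAY);f0=cv2.cvtColor(np.load('/tmp/scene0.npz')['frame'],cv2.COLOR_RGB2GRAY)
T=f0[140:160,266:292]   # hub top + front
r=cv2.matchTemplate(f[132:172,258:300],T,cv2.TM_CCOEFF_NORMED);_,m,_,l=cv2.minMaxLoc(r)
y,x=l[1],l[0];q=r[max(y-1,0):y+2,x]
print('hub shift px',l[0]-8,l[1]-8,'score',round(m,2),q.round(2))
for t_ in range(0,360,1): pass
E
python3 m.py p5; python3 - <<'E'
from h import *
t=np.load('/tmp/p5.npz');f=t['frame'].mean(2).astype(int);print(f[174:190,227:245])
E
```

```text
clock: 6.73
position: [0.5376, 0.03, 0.0699]
ee_rot: [0.17, 0.985, -0.0, -0.0]
ft_force: [0.6, 0.4, 0.3]
grip_width: 0.0
grasp_force: 0.0
6.7833 [0.538  0.0304 0.07  ] [0.1 0.8 0.2]
[264.5 185. ] 13.9 [0.4895 0.0219] r 0.0728 ang -97.9
hub shift px -3 9 score 0.37 [0.28 0.37 0.36]
[[129 128 128 127 126 125 125 124 124 123 121 121 119 118 117 116 113 112]
 [128 128 127 127 126 127 125 125 124 121 121 120 119 117 117 116 113 112]
 [128 129 128 127 125 125 125 125 124 122 121 120 119 118 116 114 113 111]
 [129 128 126 126 126 125 125 124 123 122 120 119 119 116 116 115 113 111]
 [128 129 128 127 126 126 124 124 123 121 121 120 119 117 115 115 112 112]
 [128 128 126 127 126 125 126 124 123 124 120 119 119 118 115 114 113 111]
 [127 127 127 127 126 125 124 123 123 122 122 119 119 118 117 115 112 111]
 [127 127 127 126 125 125 124 123 122 122 120 119 119 119 116 115 113 111]
 [128 127 127 126 125 127 124 124 122 122 120 120 119 117 114 114 113 111]
 [129 128 126 126 126 124 125 123 122 123 121 119 119 117 114 112 112 110]
 [128 127 126 126 125 124 125 123 123 122 120 118 118 116 115 112 111 110]
 [128 127 126 126 126 125 124 123 124 121 119 119 117 116 114 114 112 110]
 [128 127 125 126 125 124 124 122 122 121 121 119 117 116 115 114 112 111]
 [127 127 127 125 125 124 123 122 122 122 119 119 118 117 115 113 112 109]
 [127 127 127 125 125 125 123 122 121 121 119 118 117 117 113 113 112 108]
 [127 126 127 126 124 124 123 123 122 121 118 118 118 117 114 113 110 109]]
```

```bash
python3 -m inch '[{"slide":[-0.005,-0.003,0],"yaw":0},{"slide":[-0.009,-0.005,0],"yaw":0},{"slide":[-0.014,-0.007,0],"yaw":0},{"slide":[-0.019,-0.008,0],"yaw":0},{"slide":[-0.024,-0.009,0],"yaw":0},{"slide":[-0.029,-0.010,0],"yaw":0},{"slide":[-0.035,-0.011,0],"yaw":0},{"slide":[-0.040,-0.011,0],"yaw":0},{"slide":[-0.045,-0.010,0],"yaw":0},{"slide":[-0.050,-0.010,0],"yaw":0},{"slide":[-0.055,-0.009,0],"yaw":0},{"slide":[-0.060,-0.007,0],"yaw":0},{"slide":[-0.060,-0.007,0],"yaw":0}]'
python3 m.py p6
```

```text
clock: 7.92
position: [0.4773, 0.0243, 0.0698]
ee_rot: [0.17, 0.985, 0.0, -0.001]
ft_force: [-0.0, -0.4, 0.1]
grip_width: -0.003
grasp_force: 0.0
7.9667 [0.4777 0.0242 0.0698] [ 0.   0.1 -1. ]
hub shift px -8 12 score 0.25 [0.22 0.25]
```

```bash
python3 -m inch '[{"slide":[0.006,-0.002,0.01],"yaw":0},{"slide":[0.006,-0.002,0.05],"yaw":0},{"slide":[0.006,-0.002,0.09],"yaw":0},{"slide":[0.0,-0.04,0.09],"yaw":0},{"slide":[0.0,-0.08,0.09],"yaw":0},{"slide":[0.0,-0.12,0.09],"yaw":0},{"slide":[0.0,-0.16,0.09],"yaw":0},{"slide":[0.0,-0.2,0.09],"yaw":0},{"slide":[0.0,-0.24,0.09],"yaw":0},{"slide":[0,-0.24,0.09],"yaw":0}]'
python3 m.py p7; python3 - <<'E'
from h import *
t=np.load('/tmp/p7.npz');f=t['frame'].mean(2).astype(int);print(f[174:190,227:245])
E
```

```text
clock: 8.85
position: [0.4771, -0.225, 0.1613]
ee_rot: [0.175, 0.985, -0.002, 0.001]
ft_force: [0.4, -0.7, -0.3]
grip_width: -0.003
grasp_force: 0.0
8.9 [ 0.4777 -0.2212  0.1609] [-0.1  1.   0.1]
[253.2 205. ] 13.7 [0.438  0.0493] r 0.0761 ang -144.0
[248.2 155.5] 13.2 [0.5661 0.0656] r 0.0724 ang -23.1
[206.  185.3] 12.0 [0.4876 0.1703] r 0.0773 ang 98.9
hub shift px 0 0 score 0.53 [0.46 0.53 0.41]
[[ 99  99 105 110 121 137 137 142 145 146 146 146 145 144 145 145 143 141]
 [ 98 110 128 126 108 117 101 122 143 145 145 146 145 146 145 144 137 139]
 [103 125 139 128  98  73  56  95 129 134 138 141 145 147 148 147 138 123]
 [116 140 138 111  58  48  64  74  84  92 107 127 145 148 148 147 139 112]
 [142 145 144 122  68  75 103  97 100 106  85 101 137 147 149 149 143 126]
 [145 144 145 133 100  94 113 109 110 109  84  78 106 140 147 147 145 132]
 [146 145 146 141 124 103 120 119 118 108  83  67  82 120 143 146 145 131]
 [146 146 146 139 116  97 116 113 110 100  75  64  76 117 143 146 144 132]
 [146 145 145 140 116  79  81  82  77  72  65  62  80 120 143 144 142 133]
 [144 145 146 145 130  82  67  66  65  64  61  66  95 131 143 143 142 131]
 [146 145 147 147 137 110  77  62  61  61  66  90 121 140 143 144 144 127]
 [146 148 148 148 146 135 112  94  87  85  98 120 139 144 146 145 139 117]
 [144 146 147 147 146 144 143 138 134 132 139 141 144 146 144 141 125 104]
 [144 145 145 146 145 144 145 144 144 142 144 145 147 146 141 129 108 110]
 [135 131 134 140 145 145 145 144 143 144 146 146 144 139 127 107 101 130]
 [ 86  77  96 129 141 141 142 142 143 146 144 140 133 123 105 104 123 139]]
```

From the new picture the keyway is at about 37° (a 99°, b -144°, c -23°), and it hasn't dropped yet. Going back in and continuing clockwise.

```bash
python3 -m inch '[{"slide":[0.0,0.04,0],"yaw":0},{"slide":[0.0,0.08,0],"yaw":0},{"slide":[0.0,0.12,0],"yaw":0},{"slide":[0.0,0.16,0],"yaw":0},{"slide":[0.006,0.20,0],"yaw":0},{"slide":[0.006,0.238,0],"yaw":0},{"slide":[0.006,0.238,0],"yaw":0},{"slide":[0.006,0.238,-0.04],"yaw":0},{"slide":[0.006,0.238,-0.08],"yaw":0},{"slide":[0.006,0.238,-0.09],"yaw":0},{"slide":[0.0,0.24,-0.09],"yaw":0},{"slide":[-0.005,0.242,-0.09],"yaw":0},{"slide":[-0.01,0.244,-0.09],"yaw":0},{"slide":[-0.014,0.246,-0.09],"yaw":0},{"slide":[-0.019,0.249,-0.09],"yaw":0},{"slide":[-0.019,0.249,-0.09],"yaw":0}]'
python3 m.py p8
```

```text
clock: 10.28
position: [0.459, 0.0338, 0.0709]
ee_rot: [0.17, 0.985, 0.001, 0.0]
ft_force: [-0.3, -0.3, 0.1]
grip_width: 0.002
grasp_force: 0.0
10.3333 [0.4593 0.0335 0.0707] [ 0.2 -0.7  0.4]
hub shift px 0 0 score 0.25 [0.17 0.25 0.25]
```

```bash
python3 -m inch '[{"slide":[-0.002,0.0015,0],"yaw":0},{"slide":[-0.004,0.003,0],"yaw":0},{"slide":[-0.006,0.0045,0],"yaw":0},{"slide":[-0.008,0.006,0],"yaw":0},{"slide":[-0.010,0.008,0],"yaw":0},{"slide":[-0.012,0.010,0],"yaw":0},{"slide":[-0.012,0.010,0],"yaw":0}]'
python3 m.py p9
```

```text
clock: 10.97
position: [0.4469, 0.0433, 0.0698]
ee_rot: [0.17, 0.985, 0.0, -0.0]
ft_force: [0.2, 0.3, -0.0]
grip_width: -0.001
grasp_force: 0.3
11.0167 [0.447  0.0432 0.0698] [-0.  -0.3 -0. ]
[259.3 165. ] 12.4 [0.5414 0.0363] r 0.0713 ang -54.1
hub shift px 0 0 score 0.29 [0.22 0.29 0.28]
```

```bash
python3 -m inch '[{"slide":[-0.002,0.002,0],"yaw":0},{"slide":[-0.004,0.004,0],"yaw":0},{"slide":[-0.006,0.006,0],"yaw":0},{"slide":[-0.0075,0.008,0],"yaw":0},{"slide":[-0.009,0.010,0],"yaw":0},{"slide":[-0.0105,0.012,0],"yaw":0},{"slide":[-0.0105,0.012,0],"yaw":0}]'
python3 m.py p10
```

```text
clock: 11.65
position: [0.4366, 0.0554, 0.0699]
ee_rot: [0.17, 0.985, 0.0, -0.0]
ft_force: [0.6, -0.1, 0.0]
grip_width: 0.001
grasp_force: 0.0
11.7 [0.4368 0.0552 0.0699] [-0.6 -0.1  0.7]
[264. 171.] 12.8 [0.5258 0.024 ] r 0.0748 ang -69.4
hub shift px 8 -3 score 0.21 [0.17 0.21 0.18]
```

```bash
python3 -m inch '[{"slide":[0.004,-0.005,0.0],"yaw":0},{"slide":[0.004,-0.005,0.04],"yaw":0},{"slide":[0.004,-0.005,0.08],"yaw":0},{"slide":[0.004,-0.005,0.1],"yaw":0},{"slide":[0.01,-0.045,0.1],"yaw":0},{"slide":[0.02,-0.085,0.1],"yaw":0},{"slide":[0.03,-0.125,0.1],"yaw":0},{"slide":[0.04,-0.165,0.1],"yaw":0},{"slide":[0.04,-0.205,0.1],"yaw":0},{"slide":[0.04,-0.245,0.1],"yaw":0},{"slide":[0.04,-0.25,0.1],"yaw":0}]'
python3 m.py p11; python3 - <<'E'
from h import *
t=np.load('/tmp/p11.npz');f=t['frame'].mean(2).astype(int);print(f[174:190,227:245])
a=np.load('/tmp/scene0.npz');b=np.load('/tmp/p11s.npz')
g=lambda im,x,y,w,h,k:cv2.resize(im[y:y+h,x:x+w],None,fx=k,fy=k,interpolation=cv2.INTER_CUBIC)
up=np.hstack([g(a['frame'],240,115,75,58,5),g(b['frame'],240,115,75,58,5)])
t0=np.load('/tmp/top0.npz')['frame'];dn=np.hstack([g(t0,185,140,90,70,4)[:,:375],g(t['frame'],185,140,90,70,4)[:,:375],])
w=min(up.shape[1],dn.shape[1]);cv2.imwrite('pics/v6.png',np.vstack([up[:,:w],dn[:,:w]])[:,:,::-1])
E
```

```text
clock: 12.67
position: [0.4755, -0.2033, 0.1704]
ee_rot: [0.174, 0.985, -0.002, 0.0]
ft_force: [0.2, -0.9, -0.6]
grip_width: 0.001
grasp_force: 0.0
12.7167 [ 0.4759 -0.2011  0.1701] [-1.2 -1.1  0.6]
[264. 171.] 12.8 [0.5258 0.024 ] r 0.0748 ang -69.4
[233.3 210.5] 13.4 [0.4237 0.0989] r 0.076 ang 176.3
[214.2 164.5] 11.7 [0.5419 0.1518] r 0.0716 ang 53.8
hub shift px 0 2 score 0.4 [0.38 0.4  0.24]
[[144 140 127 129 140 144 144 142 137 132 124 115 136 141 137 127 118 127]
 [145 145 143 142 145 146 144 141 124  91  90 103 121 140 144 143 141 144]
 [145 145 144 145 145 145 142 131  98  49  40  51  87 130 144 145 145 145]
 [138 144 144 145 142 139 132 109  80  67  49  54  99 139 144 146 144 145]
 [126 142 145 146 136 120 114 100  99 104  78  80 113 140 145 146 145 144]
 [132 145 146 145 134 113 115 108 109 109  84  72  88 119 137 144 145 145]
 [144 147 148 146 132 106 120 119 117 108  82  64  63  84 118 142 144 143]
 [139 147 148 146 131 101 116 114 110 101  73  60  57  78 118 146 148 147]
 [113 143 147 146 135 100  85  82  77  72  66  59  57  80 121 145 148 148]
 [101 140 145 145 142 124  82  68  65  63  60  58  62  93 133 148 148 146]
 [ 96 136 144 145 145 134 104  74  61  59  57  62  79 115 141 147 146 144]
 [ 83 122 141 144 144 143 131 104  82  77  76  89 115 140 145 146 146 140]
 [ 75 109 139 142 143 145 142 135 125 119 117 129 142 145 145 144 142 127]
 [ 72 102 133 142 144 143 144 143 141 140 141 141 142 144 143 142 133 105]
 [ 65  86 123 137 145 145 146 146 145 146 144 145 144 143 142 134 115  82]
 [ 66  69 101 126 134 137 141 143 143 143 145 144 144 141 129 106  75  65]]
```

View pics/v6.png

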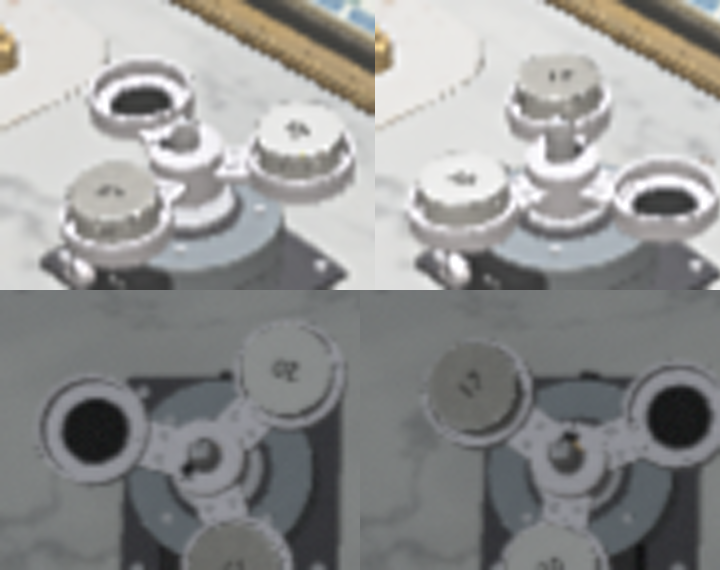

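In the last view the spindle stands well proud of the hub and the bore has shifted by about 10 mm of parallax. The carousel has dropped home, with the keyway at about -5° and empty holder c to the lower right of +x. Next I'll measure c and the tin.

```bash
python3 - <<'E'
from h import *
C=np.array([.4996,.094])
def fit(f,c0,rr,dark=False):
    # radial-edge circle fit: mean radial gradient magnitude over centre grid, fixed radii
    g=cv2.GaussianBlur(cv2.resize(f[int(c0[1])-22:int(c0[1])+22,int(c0[0])-22:int(c0[0])+22],None,fx=8,fy=8,interpolation=cv2.INTER_CUBIC),(9,9),0)
    H=cv2.HoughCircles(g,cv2.HOUGH_GRADIENT_ALT,1.5,20,param1=60,param2=.3,minRadius=int(rr[0]*8),maxRadius=int(rr[1]*8))
    return [] if H is None else [((h[:2]+.5)/8-.5+[int(c0[0])-22,int(c0[1])-22],h[2]/8) for h in H[0][:4]]
for fn in('top0','p1'):
    t=np.load(f'/tmp/{fn}.npz');f=cv2.cvtColor(t['frame'],cv2.COLOR_RGB2GRAY)
    for n,c in(('tinup',(403.5,174.5)),('tinlo',(384,215))):
        for c2,r in fit(f,c,(8,13)): print(fn,n,c2.round(2),round(r,2),ray(t,*c2,.031).round(4))
t=np.load('/tmp/p11.npz');f=cv2.cvtColor(t['frame'],cv2.COLOR_RGB2GRAY)
for n,c in(('c',(264,171)),('a',(214,164)),('b',(233,210))):
    for c2,r in fit(f,c,(7,15)):
        p=ray(t,*c2,.098)[:2];d=p-C;print(n,c2.round(2),round(r,2),p.round(4),np.hypot(*d).round(4),np.degrees(np.arctan2(d[1],d[0])).round(1))
f=cv2.cvtColor(np.load('/tmp/top0.npz')['frame'],cv2.COLOR_RGB2GRAY);print(f[160:190,388:418])
s=np.load('/tmp/scene0.npz');print('scene proj',proj(s,[.537,-.348,.031]),proj(s,[.424,-.293,.027]))
E
```

```text
c [264.44 171.06] 12.97 [0.5278 0.0241] 0.0753 -68.0
c [264.44 171.06] 8.08 [0.5278 0.0241] 0.0753 -68.0
[[126 126 126 125 125 126 127 126 125 126 126 126 126 127 127 125 126 126
  127 125 127 127 126 127 128 128 127 126 127 127]
 [126 124 125 125 126 126 127 126 126 128 127 126 125 127 127 126 127 126
  126 128 128 127 128 127 128 128 126 126 126 126]
 [126 127 127 125 126 126 126 127 126 127 127 128 126 126 127 127 126 127
  127 127 127 126 127 128 128 128 128 127 126 127]
 [126 126 127 127 126 127 126 126 126 126 126 126 125 126 126 127 127 128
  128 128 127 127 128 129 129 128 127 128 129 129]
 [125 126 127 127 127 126 127 127 127 126 127 124 121 125 126 125 126 127
  130 129 128 127 128 128 129 128 129 128 129 128]
 [120 125 126 127 127 126 126 127 126 130 130 131 130 130 129 129 129 131
  133 131 128 126 128 128 129 129 128 129 128 128]
 [116 123 126 126 127 126 127 128 131 133 131 131 132 130 130 130 130 131
  131 132 132 130 129 128 128 129 129 129 130 129]
 [117 124 127 127 128 127 128 129 132 132 132 131 132 131 131 130 131 130
  131 132 133 133 131 131 129 127 129 129 128 
[... 2194 characters left out ...]
0  98 106
  122 125 127 128 128 128 128 129 129 129 129 129]
 [123 120 120 119 120 123 124 126 126 127 126 124 122 121 122 122 124 125
  129 128 128 127 127 128 129 128 128 129 128 129]
 [125 124 124 124 121 121 121 124 126 125 125 125 124 120 120 122 123 126
  127 128 128 128 128 129 128 126 128 129 128 129]
 [126 125 125 126 125 123 122 122 122 122 124 123 119 117 118 119 122 124
  124 127 127 127 128 130 128 128 128 128 127 125]
 [125 125 126 125 126 126 124 124 123 123 122 122 122 121 122 122 122 124
  124 124 124 125 127 128 128 128 127 125 124 123]]
scene proj (np.float64(382.6564387345722), np.float64(227.24988404397732)) (np.float64(340.8167952718072), np.float64(236.39219628047664))
```

Lid edges: columns 393.7–413.5 and rows 164.5–183.3, so the centre is (403.7,174), about (0.536,-0.349). Holder c is at (0.528,0.024). I'll hover over the tin with the gripper open and check the real fingertip height.

```bash
python3 -m inch '[{"slide":[0.01,-0.025,0],"yaw":-0.12},{"slide":[0.02,-0.05,0],"yaw":-0.24},{"slide":[0.03,-0.075,0],"yaw":-0.36},{"slide":[0.04,-0.1,0],"yaw":-0.48},{"slide":[0.05,-0.125,-0.02],"yaw":-0.6},{"slide":[0.06,-0.154,-0.06],"yaw":-0.72},{"slide":[0.06,-0.154,-0.09],"yaw":-0.8},{"slide":[0.06,-0.154,-0.09],"yaw":-0.8},{"slide":[0.06,-0.154,-0.09],"yaw":-0.8}]' 0
python3 - <<'E'
from h import *
s=cap('scene','q1');t=np.load('/tmp/top0.npz');print(ray(t,403.7,174.1,.031))
A=np.load('/tmp/scene0.npz')['frame'].astype(int);B=s['frame'].astype(int)
p=get_obs()['position'];print(p);a=np.radians(24)
for k in(-.0425,.0425):
  for z in(.05,.07,.09,.1,.12):print(round(k,3),z,np.round(proj(s,[p[0]+k*np.cos(a),p[1]+k*np.sin(a),z]),1))
d=np.abs(A-B).max(2)>22
for r in range(190,232):print(r,''.join('#' if x else '.' for x in d[r,340:425]))
E
```

```text
clock: 13.52
position: [0.5363, -0.3475, 0.0782]
ee_rot: [0.539, 0.842, -0.0, -0.002]
ft_force: [0.5, 0.5, 1.3]
grip_width: 0.999
grasp_force: 0.0
[ 0.53617183 -0.34973101  0.031     ]
[ 0.53749792 -0.348031    0.08054215]
-0.043 0.05 [378.5 232.1]
-0.043 0.07 [379.2 227. ]
-0.043 0.09 [379.9 221.8]
-0.043 0.1 [380.2 219.1]
-0.043 0.12 [380.9 213.7]
0.043 0.05 [388.1 213.2]
0.043 0.07 [388.8 208.1]
0.043 0.09 [389.6 202.9]
0.043 0.1 [390.  200.3]
0.043 0.12 [390.7 195. ]
190 ......................................##################.............................
191 ......................................##################.............................
192 .....................................###################.............................
193 .....................................###################.............................
194 .....................................###################.............................
195 .....................................###################.............................
196 .....................................###################........................
[... 2455 characters left out ...]
......................................................................
225 .....................................................................................
226 .....................................................................................
227 .....................................................................................
228 .....................................................................................
229 .....................................................................................
230 .....................................................................................
231 .....................................................................................
```

The near fingertip ends at row 219, so z≈0.10 with the TCP at 0.080 and the gripper open. I need the tips about 18 mm above the tin's base so the fingers clear the cup rim, which means TCP ≈0.004. I'll descend in stages and watch the force.

```bash
python3 -m inch '[{"slide":[0,0,-0.03],"yaw":0},{"slide":[0,0,-0.05],"yaw":0},{"slide":[0,0,-0.06],"yaw":0},{"slide":[0,0,-0.065],"yaw":0},{"slide":[0,0,-0.07],"yaw":0},{"slide":[0,0,-0.073],"yaw":0},{"slide":[0,0,-0.075],"yaw":0},{"slide":[0,0,-0.075],"yaw":0}]'
python3 - <<'E'
from h import *
s=cap('scene','q2');o=get_obs();p=o['position'];print(p,o['ft_force'])
A=np.load('/tmp/scene0.npz')['frame'].astype(int);B=s['frame'].astype(int);a=np.radians(24)
for z in(.0,.01,.02,.03):print(z,np.round(proj(s,[p[0]-.0425*np.cos(a),p[1]-.0425*np.sin(a),z]),1),np.round(proj(s,[p[0],p[1],z]),1))
d=np.abs(A-B).max(2)>22
for r in range(214,248):print(r,''.join('#' if x else '.' for x in d[r,355:415]))
E
```

```text
clock: 14.23
position: [0.5373, -0.3492, 0.0055]
ee_rot: [0.54, 0.842, 0.0, 0.0]
ft_force: [0.4, 0.8, -0.5]
grip_width: 0.998
grasp_force: 0.0
[ 0.53729325 -0.34932432  0.00555619] [-1.05023302 -0.97169367 -1.05029192]
0.0 [377.2 244.7] [382. 235.]
0.01 [377.5 242.3] [382.4 232.6]
0.02 [377.9 239.9] [382.7 230.2]
0.03 [378.2 237.4] [383.  227.7]
214 ....................###################.....................
215 ....................##################......................
216 ....................##################......................
217 ....................##################......................
218 ...................################.........................
219 ...................###############..........................
220 ...................###############..........................
221 ...................###############..........................
222 ...................#############............................
223 ...................############.............................
224 ..................#############.............................
225 ..................#############..
[... 757 characters left out ...]
...........######.................................
238 ........................##..................................
239 ............................................................
240 ............................................................
241 ............................................................
242 ............................................................
243 ............................................................
244 ............................................................
245 ............................................................
246 ............................................................
247 ............................................................
```

```bash
python3 -m inch '[{"slide":[0,0,-0.004],"yaw":0},{"slide":[0,0,-0.004],"yaw":0},{"slide":[0,0,-0.004],"yaw":0},{"slide":[0,0,-0.004],"yaw":0},{"slide":[0,0,-0.004],"yaw":0},{"slide":[0,0,-0.004],"yaw":0}]' 255 35
python3 - <<'E'
from h import *
s=cap('scene','q3');o=get_obs();p=o['position'];print(p,o['ft_force'],o['grip_width'],o['grasp_force'])
B=s['frame'].mean(2).astype(int);A=np.load('/tmp/scene0.npz')['frame'].astype(int);a=np.radians(24)
for z in(.01,.02,.03):print(z,np.round(proj(s,[p[0]-.031*np.cos(a),p[1]-.031*np.sin(a),z]),1))
d=np.abs(A-s['frame'].astype(int)).max(2)>22
for r in range(220,246):print(r,''.join('#' if x else '.' for x in d[r,360:405]))
E
```

```text
clock: 14.78
position: [0.5371, -0.3492, 0.0013]
ee_rot: [0.54, 0.841, 0.0, 0.0]
ft_force: [-1.8, 2.3, 5.1]
grip_width: 0.621
grasp_force: 36.8
[ 0.53707395 -0.34918471  0.00133071] [-1.85186588  1.6917883   5.83168404] 0.6206375805637392 36.83227363210108
0.01 [378.8 239.7]
0.02 [379.1 237.2]
0.03 [379.4 234.7]
220 ..............#################..............
221 ..............#################..............
222 ..............#################..............
223 ..............#############.###..............
224 ...............############..................
225 ..............#############..................
226 .............##############..................
227 ..............#############..................
228 .............#############...................
229 ..............###########....................
230 ...............###########...................
231 ................##########.......#...........
232 ..............##.########.......#............
233 .................########......#.............
234 ...............#.########....##..............
235 .................###########.##..............
236 .................######..#...................
237 .............#....#####......................
238 .............................................
239 ..............................#..............
240 ................#............................
241 .................##..........................
242 ...................#.........................
243 .............................................
244 .............................................
245 .............................................
```

Gripped at 37 N. Now lift and carry to above holder c.

```bash
python3 -m inch '[{"slide":[0,0,0.01],"yaw":0},{"slide":[0,0,0.03],"yaw":0},{"slide":[0,0,0.06],"yaw":0},{"slide":[0,0,0.09],"yaw":0},{"slide":[0,0.015,0.12],"yaw":0},{"slide":[0,0.045,0.13],"yaw":0},{"slide":[-0.002,0.08,0.13],"yaw":0},{"slide":[-0.003,0.115,0.13],"yaw":0},{"slide":[-0.004,0.15,0.13],"yaw":0},{"slide":[-0.005,0.185,0.13],"yaw":0},{"slide":[-0.006,0.22,0.13],"yaw":0},{"slide":[-0.007,0.255,0.13],"yaw":0},{"slide":[-0.008,0.29,0.13],"yaw":0},{"slide":[-0.009,0.32,0.13],"yaw":0},{"slide":[-0.009,0.345,0.13],"yaw":0},{"slide":[-0.009,0.363,0.13],"yaw":0},{"slide":[-0.009,0.373,0.13],"yaw":0},{"slide":[-0.009,0.373,0.13],"yaw":0},{"slide":[-0.009,0.373,0.13],"yaw":0}]'
cat > v.py <<'E'
from h import *
import sys
s=cap('scene',sys.argv[1]);t=cap('top',sys.argv[1]+'t');o=get_obs();p=o['position'];print(o['clock'],p,o['ft_force'],o['grip_width'],o['grasp_force'])
for z in(.084,.098,.1,.13,.16):print(z,'tcp scene',np.round(proj(s,[*p[:2],z]),1),'c scene',np.round(proj(s,[.5278,.0241,z]),1),'c top',np.round(proj(t,[.5278,.0241,z]),1))
A=np.load('/tmp/p11s.npz')['frame'].astype(int);d=np.abs(A-s['frame'].astype(int)).max(2)>22
for r in range(118,172):print(r,''.join('#' if x else '.' for x in d[r,275:335]))
E
python3 v.py r1
```

```text
clock: 16.42
position: [0.528, 0.023, 0.1311]
ee_rot: [0.54, 0.841, -0.0, 0.0]
ft_force: [0.8, -0.4, -1.2]
grip_width: 0.619
grasp_force: 37.0
16.5167 [0.52800243 0.02198203 0.13106856] [ 1.05370387 -0.62067814 -0.91741686] 0.6238152907535703 37.00370043476141
0.084 tcp scene [297.9 155.9] c scene [297.4 155.6] c top [265.1 172.2]
0.098 tcp scene [297.8 152.3] c scene [297.3 152.1] c top [264.5 171.1]
0.1 tcp scene [297.8 151.8] c scene [297.3 151.6] c top [264.4 170.9]
0.13 tcp scene [297.6 144.1] c scene [297.1 143.9] c top [262.9 168.4]
0.16 tcp scene [297.4 136.2] c scene [296.9 135.9] c top [261.4 165.8]
118 ............########.....#########.............######.##....
119 .........#.###########.....#######.............######.######
120 ........################.....##................#########.###
121 ........###.#############......#...............############.
122 ........##########..#######....................###########..
123 ........##########....#########................##########..#
124 ........###########.###########................#########..##
125 .........###############
[... 2326 characters left out ...]
.............................................#####
162 .......................................................#####
163 .......................................................#####
164 .......................................................#####
165 .......................................................#####
166 .......................................................#####
167 .......................................................#####
168 .......................................................#####
169 ........................................................####
170 ........................................................####
171 .........................................................##.
```

```bash
python3 - <<'E'
from h import *
P=np.load('/tmp/p11s.npz')['frame'].mean(2).astype(int);R=np.load('/tmp/r1.npz')['frame'].mean(2).astype(int)
print('cup cols 280..320')
for r in range(145,165,1):print(r,*P[r,280:320])
print('tin cols 284..312')
for r in range(134,151,1):print(r,*R[r,284:313])
E
```

```text
cup cols 280..320
145 87 162 247 250 234 221 219 218 216 208 202 200 201 205 212 215 218 217 217 216 215 214 207 200 198 192 196 206 212 214 213 212 209 209 213 214 215 215 215 215
146 174 242 251 249 237 220 219 220 217 213 209 209 211 214 230 231 232 231 235 232 230 225 222 212 200 174 186 195 210 212 213 212 208 208 211 214 215 215 214 215
147 245 251 249 246 205 203 209 215 216 217 221 229 229 219 199 177 179 179 187 180 182 197 210 231 227 193 188 175 212 216 215 212 206 210 214 216 215 215 214 215
148 252 252 248 218 161 200 192 191 201 226 240 216 180 170 160 150 152 153 156 153 154 162 167 183 205 234 229 211 218 219 218 217 214 216 217 216 216 215 215 215
149 252 229 189 154 173 241 230 214 223 232 183 159 145 146 150 156 160 162 163 163 158 155 152 149 159 189 225 233 222 219 219 219 218 219 218 218 217 217 217 215
150 197 167 140 145 207 246 229 224 236 176 139 141 149 155 185 216 231 239 240 238 219 194 178 151 144 142 175 234 233 221 219 220 220 219 219 219 218 217 217 216
151 151 143 151 196 241 247 244 240 191 147 184 189 232 243 245 250 253 254 255 255 251 247 246 236
[... 3448 characters left out ...]
 211 151 122 132 138 139 139 140 138 138 139 137 132 138 137 132 128 132 169 206 211 213 211 209 207
146 236 218 217 218 217 194 125 128 137 139 141 143 144 142 142 142 142 139 137 131 129 159 183 195 208 210 210 210 206
147 202 201 207 214 216 212 157 126 132 138 141 144 145 144 143 143 141 139 139 130 132 190 190 174 209 215 213 209 205
148 158 197 189 190 200 227 233 144 125 132 137 139 140 139 139 138 139 140 156 143 176 238 231 208 216 217 216 214 212
149 170 240 229 212 221 232 181 140 136 129 133 136 142 148 142 145 143 127 154 147 158 188 223 231 220 217 218 217 216
150 204 245 227 222 235 175 139 140 149 152 180 210 228 238 239 237 215 185 178 151 143 141 173 233 231 219 218 219 218
```

```bash
python3 - <<'E'
from h import *
s=np.load('/tmp/r1.npz');f=np.array([.66,.75,0])
print('tin near bottom',proj(s,np.array([.528,.022,.1298])-.0285*f))
c=np.array([.5278,.0241,.098])
print('rim back outer',proj(s,c+.0355*f),'rim back inner',proj(s,c+.032*f),'hole near/far floor r~21',proj(s,c-[0,0,.014]-.020*f),proj(s,c-[0,0,.014]+.020*f),'front outer bottom',proj(s,c-[0,0,.018]-.0355*f))
T=np.load('/tmp/p11.npz')['frame'].mean(2).astype(int)
print('cup top view cols 246..282')
for r in range(155,188):print(r,*T[r,246:283])
E
```

```text
tin near bottom (np.float64(297.25488932103116), np.float64(149.38011424998317))
rim back outer (np.float64(297.6762737830807), np.float64(145.76374648237777)) rim back inner (np.float64(297.6407154417751), np.float64(146.3768399911807)) hole near/far floor r~21 (np.float64(297.1941311087491), np.float64(159.28173213941653)) (np.float64(297.61011850483226), np.float64(152.0057114349421)) front outer bottom (np.float64(297.0562741004791), np.float64(163.18708565141324))
cup top view cols 246..282
155 121 120 120 121 121 121 122 121 122 122 121 122 123 123 122 122 123 123 123 123 123 122 123 123 123 122 124 123 123 123 125 123 124 123 123 124 124
156 122 121 121 120 121 120 123 121 122 123 123 123 123 123 123 120 120 123 124 124 124 125 123 124 123 123 122 124 123 124 124 123 123 123 122 124 125
157 121 120 119 120 121 122 122 123 121 123 122 122 123 125 125 122 117 128 132 130 130 128 126 126 123 125 123 123 122 124 125 123 123 122 122 123 124
158 120 121 122 122 123 123 121 123 123 123 123 125 128 130 128 127 126 126 126 128 130 130 130 130 128 124 119 123 123 123 124 125 123 122 122
[... 3312 characters left out ...]
8 106 120 123 124 123 124 124 124 124 123
183 107 119 140 133 121 95 75 89 93 94 93 89 89 108 128 130 133 135 133 127 125 116 94 75 79 91 108 122 124 125 125 126 124 125 125 126 125
184 95 113 127 107 82 62 63 84 93 97 97 96 94 88 86 83 81 85 83 72 71 71 66 67 90 119 124 125 125 126 126 126 126 126 127 126 128
185 74 78 101 110 87 58 64 84 94 95 97 97 96 96 93 90 78 59 56 57 57 58 58 68 96 122 125 125 126 127 127 127 127 127 127 127 128
186 66 77 102 107 77 55 65 88 95 96 96 97 95 96 96 94 82 51 49 51 54 54 56 73 104 123 125 126 126 127 127 126 127 126 128 128 128
187 66 85 110 105 69 55 72 94 97 96 96 96 97 96 96 95 82 46 47 51 52 53 56 75 105 122 126 126 127 126 126 127 127 127 128 127 128
```

Predicted and observed rows agree: rim back edge 145.8 against 145.8, tin near edge 149.4 against 149.5. The carousel is home and the alignment is within about 1 mm. Lowering into the cup now.

```bash
python3 -m inch '[{"slide":[0.001,0,-0.01],"yaw":0},{"slide":[0.001,0,-0.02],"yaw":0},{"slide":[0.001,0,-0.026],"yaw":0},{"slide":[0.001,0,-0.029],"yaw":0},{"slide":[0.001,0,-0.031],"yaw":0},{"slide":[0.001,0,-0.033],"yaw":0},{"slide":[0.001,0,-0.035],"yaw":0},{"slide":[0.001,0,-0.036],"yaw":0},{"slide":[0.001,0,-0.036],"yaw":0}]'
```

```text
clock: 17.27
position: [0.529, 0.0239, 0.0949]
ee_rot: [0.54, 0.841, 0.0, 0.0]
ft_force: [-0.3, -1.2, -0.6]
grip_width: 0.618
grasp_force: 37.0
```

```bash
python3 -m inch '[{"slide":[0,0,-0.002],"yaw":0},{"slide":[0,0,-0.004],"yaw":0},{"slide":[0,0,-0.006],"yaw":0},{"slide":[0,0,-0.007],"yaw":0},{"slide":[0,0,-0.008],"yaw":0},{"slide":[0,0,-0.008],"yaw":0}]'
python3 -m inch '[{"slide":[0,0,-0.0005],"yaw":0},{"slide":[0,0,-0.001],"yaw":0},{"slide":[0,0,-0.001],"yaw":0}]'
```

```text
clock: 17.77
position: [0.5289, 0.0238, 0.0867]
ee_rot: [0.54, 0.841, -0.0, -0.0]
ft_force: [-1.1, 0.6, -0.8]
grip_width: 0.621
grasp_force: 37.0
clock: 18.02
position: [0.5289, 0.0239, 0.0859]
ee_rot: [0.54, 0.841, 0.0, -0.0]
ft_force: [0.3, 0.3, -0.0]
grip_width: 0.62
grasp_force: 37.0
```

```bash
python3 -m inch '[{"slide":[0,0,-0.0005],"yaw":0},{"slide":[0,0,-0.0005],"yaw":0},{"slide":[0,0,-0.0005],"yaw":0}]'
python3 -m inch '[{"slide":[0,0,-0.0005],"yaw":0},{"slide":[0,0,-0.0005],"yaw":0},{"slide":[0,0,-0.0005],"yaw":0}]'
```

```text
clock: 18.27
position: [0.529, 0.0239, 0.0855]
ee_rot: [0.54, 0.841, 0.0, 0.0]
ft_force: [-0.2, 0.5, -0.4]
grip_width: 0.625
grasp_force: 37.0
clock: 18.52
position: [0.5291, 0.0238, 0.0851]
ee_rot: [0.54, 0.841, 0.0, 0.0]
ft_force: [-1.3, 0.5, 2.7]
grip_width: 0.618
grasp_force: 37.3
```

Contact at 2.7 N, right at the predicted floor height. Release and withdraw upward.

```bash
python3 -m inch '[{"slide":[0,0,0],"yaw":0},{"slide":[0,0,0],"yaw":0},{"slide":[0,0,0],"yaw":0},{"slide":[0,0,0],"yaw":0},{"slide":[0,0,0.005],"yaw":0},{"slide":[0,0,0.015],"yaw":0},{"slide":[0,0,0.035],"yaw":0},{"slide":[0,0,0.065],"yaw":0},{"slide":[0,0,0.1],"yaw":0},{"slide":[0,-0.035,0.12],"yaw":0},{"slide":[0,-0.07,0.12],"yaw":0},{"slide":[0,-0.11,0.12],"yaw":0},{"slide":[0,-0.15,0.12],"yaw":0},{"slide":[0,-0.19,0.12],"yaw":0},{"slide":[0,-0.23,0.12],"yaw":0},{"slide":[0,-0.26,0.12],"yaw":0},{"slide":[0,-0.26,0.12],"yaw":0}]' 40
python3 - <<'E'
from h import *
t=cap('top','z1');s=cap('scene','z1s');f=cv2.cvtColor(t['frame'],cv2.COLOR_RGB2GRAY)
g=cv2.resize(f[130:240,180:300],None,fx=6,fy=6,interpolation=cv2.INTER_CUBIC)
C=np.array([.4996,.094])
hs=cv2.HoughCircles(g,cv2.HOUGH_GRADIENT,1,90,param1=40,param2=14,minRadius=48,maxRadius=84)
for h in hs[0]:
    c=(h[:2]+.5)/6-.5+[180,130];p=ray(t,*c,.1)[:2];d=p-C;r=np.hypot(*d)
    if .06<r<.09:print(c.round(1),(h[2]/6).round(1),p.round(4),r.round(4),np.degrees(np.arctan2(d[1],d[0])).round(1))
q=lambda z,k:np.round(proj(s,np.array([.529,.0239,z])+k*np.array([.66,.75,0])),1)
print('lid back/front if on floor (.115)',q(.115,.0285),q(.115,-.0285),'rim front',q(.098,-.0355))
S=s['frame'].mean(2).astype(int)
for r in range(134,166):print(r,*S[r,284:312])
# bystanders: change vs start, away from the arm/carousel
for n,a,b in(('top','top0',t),('scene','scene0',s)):
    A=np.load(f'/tmp/{a}.npz')['frame'].astype(int);D=(np.abs(A-b['frame'].astype(int)).max(2)>30).astype(np.uint8)
    k,_,st,_=cv2.connectedComponentsWithStats(D);print(n,[tuple(map(int,x)) for x in st[1:] if x[4]>15])
E
```

```text
clock: 19.93
position: [0.5269, -0.2437, 0.2063]
ee_rot: [0.544, 0.839, -0.001, 0.001]
ft_force: [-0.2, -0.3, 0.5]
grip_width: 0.839
grasp_force: 0.0
[233.5 210.5] 13.4 [0.4247 0.1   ] 0.0752 175.4
[213.5 164.7] 13.7 [0.5432 0.1554] 0.0754 54.6
[263.7 171. ] 12.8 [0.5275 0.0259] 0.0736 -67.7
[252.7 200.8] 12.4 [0.4498 0.0521] 0.0651 -139.9
lid back/front if on floor (.115) [297.8 142.6] [297.2 152.8] rim front [297.3 158.5]
134 110 166 250 217 210 209 208 208 209 213 213 213 214 215 215 216 216 216 212 209 212 213 194 185 111 104 110 130
135 134 220 235 202 208 208 204 200 201 209 213 214 215 215 216 216 217 215 212 203 195 200 207 208 188 181 133 102
136 156 244 194 192 214 211 211 206 204 208 214 215 216 215 215 217 216 216 214 210 202 199 205 212 213 215 191 114
137 208 196 150 191 216 215 214 213 211 212 214 216 216 217 217 216 216 216 216 216 213 212 213 215 216 218 218 200
138 165 142 137 194 216 216 215 215 213 208 205 207 213 214 215 216 215 216 215 216 216 217 216 216 218 218 219 219
139 137 129 142 210 217 215 214 214 208 199 198 204 209 212 214 215 215 215 215 215 215 216 
[... 3381 characters left out ...]
, 193, 16, 23, 167), (231, 202, 12, 14, 74), (299, 217, 37, 41, 468), (337, 248, 23, 20, 159), (139, 268, 192, 132, 9706), (324, 268, 15, 2, 17), (337, 269, 10, 16, 25), (0, 305, 10, 15, 95), (235, 330, 25, 1, 25), (112, 339, 77, 61, 884), (0, 365, 74, 35, 1591), (136, 375, 21, 24, 67), (300, 377, 5, 21, 69), (285, 387, 15, 13, 119)]
scene [(57, 0, 19, 42, 184), (102, 0, 10, 15, 76), (72, 0, 131, 150, 6895), (199, 0, 192, 34, 3729), (357, 24, 32, 14, 80), (165, 26, 1, 27, 27), (358, 28, 34, 30, 727), (346, 77, 36, 88, 1471), (88, 126, 87, 114, 3591), (247, 127, 64, 42, 1002), (106, 129, 19, 49, 323), (171, 207, 8, 15, 73), (111, 225, 8, 16, 26), (381, 226, 5, 5, 18), (373, 228, 21, 15, 152)]
```

The lid edges sit at rows 143.5 and 153.4, against 142.6 and 152.8 predicted for a tin on the floor, so it is seated and level. All three holders still measure at home height, and nothing else moved. Handing in.

```bash
python3 -c "
from workcell import *
print(hand_in())"
```

```text
the job is handed in; nothing more can be done
None
```

The carousel is home on the spindle seat, tin_c was set down upright on the floor of holder c with light contact, and the job was handed in at about 20 s; the camera check showed tins in all three holders and nothing else moved.

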